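Free the sagging gate bolt and hold the mould-store gate ajar

TASK

The soap jar has toppled over on the bench in front of the low steel gate of the mould store: stand it upright on the bench, out of the gate's way, and let go of it. The gate's barrel bolt is rusted fast and sags from its last screw behind the bent keeper, so lift the bolt over the keeper while you pull the gate towards you, and finish still holding the gate about 10 cm ajar against its closing spring, for a workmate to hand a mould out. Leave the mould with its clay disc, the blow gun and the tall bottle where they are, and do not let the gate hit the jar.

Things in the scene. Friction and masses are not known exactly. Their poses are not given: they have to be found in the camera images.
- jar: Toppled squat screw-lid jar, white with ribbed grey lid, 0.16 to 0.29 kg, 85 mm high: 60 mm diameter up to 55 mm, 54 mm shoulder to 65 mm, 51 mm lid above; half full, centre of mass 27 mm up. Origin: centre of its underside; z axis from base to lid. At the start it lies in front of the gate, lid end towards the gate, origin 30 mm above the bench (0 when upright). It can roll.
- bolt_knob (a point): Middle of the knob's stem on the bolt: 12 mm round bar, 34 mm long, standing out at right angles from the gate towards the robot, with a 20 mm ball at its end, centre 23 mm from here; the bolt's rod begins 16 mm from here. At rest 198 mm up, 27 mm below the gate's top. Axes: x from ball into the gate, y along the bolt to the hinges, z up. Free space around.
- bolt_nose (a point): Centre of the nose end of the bolt's 14 mm rod, 110 mm beyond the knob along the bolt (away from the hinges) and 220 mm from the pivot screw; at rest it lies in the keeper, in front of the latch post.
- keeper_lip (a point): Middle of the top edge of the bent keeper's front lip on the fixed latch post: 5 mm steel, 28 mm wide, on the robot's side of the rod, flared to the robot, open above. At rest the rod's top is 3 mm below this edge: the rod must rise about 18 mm here (the knob 10 mm) to pass over, and is past it after about 25 mm of pull at the knob.
- gate_stile (a point): Top of the gate's free stile (25 mm square tube, 225 mm high) on its robot-side face, 42 cm from the hinge axis. This point's distance from where it was with the gate shut is how far the gate is ajar.
- gate_hinge (a point): Point on the gate's vertical hinge axis at the height of the gate's top edge (225 mm).
- guard: The teal-painted guard rail of square steel tube with all it carries: four posts 239 mm high, side rails, and in the middle the gate, 42 cm wide, 30 to 225 mm above the bench, with 8 mm upright bars and the bolt on its robot side. Origin on the bench under the shut gate's middle plane, 14 cm from its free edge; x away from the robot, square to the shut gate, y towards the hinges, z up.
- gate (a joint): Gate angle in rad: 0 shut, grows as the free stile swings towards the robot (leaf turns clockwise seen from above), up to 1.2. 10 cm ajar is 0.24. A spring closes it, about 3 to 5 N at the knob, and it shuts when let go.
- bolt (a joint): Tilt of the bolt about its one remaining screw, rad: 0 sagging at rest, grows as the nose is lifted, stop at 0.36. The screw is 110 mm from the knob towards the hinges. The rod clears the keeper's lip above about 0.09. Lifting takes about 3 N at the knob; it drops back when let go. The rod does not slide in its straps.
- mould: Bystander: round white plaster mould, 152 mm diameter, 34 mm high with a lug on one side, on the bench; origin at the centre of its underside.
- clay_disc: Bystander: grey-brown clay disc, 92 mm diameter, 11 mm thick, lying in the mould; origin at the centre of its underside.
- blow_gun: Bystander: metal air blow gun lying on its side on the bench, 150 mm long, 24 mm thick; origin under its barrel.
- bottle: Bystander: tall white bottle with a black cap, standing upright, 54 mm diameter, 150 mm high; origin at the centre of its underside.

How it is judged:
By the outcome, as a careful person would: the job done as asked, in the order asked, and still so for the second after the job is handed in, while the arm keeps its last pose, push and grip.
It also fails if it takes over 59 s, if anything falls off the work surface, if the arm or the gripper's body presses on something with over 40 N, if the wrist force passes 120 N, or if a joint passes its speed limit or range.

ROBOT

A 6-joint arm with a two-finger parallel gripper is mounted at the origin on the work surface. World frame = base frame: x ahead of the robot, y to its left, z up, the work surface at z = 0. Lengths are in m, angles in degrees, forces in N, time in s.
With the tool pointing down it reaches from about 0.35 to 0.875 m from the base axis. Payload 15.5 kg.
Tool frame: the origin (TCP) lies midway between the tips of the shut fingers; the grasp point (between the pads) lies 19 mm behind it; z points along the fingers, y is the direction in which the jaws open and shut (so a half turn about z gives the same grasp; the last joint's range is limited). The gripper opens to 85 mm and grips with 20 to 120 N. Pads are 22 mm wide; open, the fingers measure 114 mm over their backs; the gripper's body (76 mm by 85 mm) begins 54 mm behind the grasp point. The pads swing forward as they close: fully open they stand 13 mm farther back than shut.
Start: joints at [-72.966, 28.281, 77.091, -0, 74.628, -5.472], TCP at [0.239, -0.577, 0.231] pointing down, gripper open.
Joint ranges: [-166.48, 166.48], [-47.26, 123.95], [12.59, 153.08], [-70.14, 250.14], [6.76, 159.57], [-176.63, 176.63]. Speed limits (degrees/s): [108.29, 108.29, 147.25, 172.46, 172.46, 172.46].

INTERFACE

Orientations are given as [roll, pitch, yaw] about the fixed x, y, z axes, in that order (R = Rz(yaw) Ry(pitch) Rx(roll)).
In Python, from station import readout, grab_frame, camera_params, job_done, models gives the robot as it stands.
- The arm moves only by the tool jog_arm, never from a script. Its argument "rows" is a list of rows, each a list of 2 entries, a list of its own where there are three numbers: the shift along the tool's x, y, z normalised to -1 to 1, where 1 is 0.3 m, then the turn, a rotation vector about the tool's x, y, z normalised to -1 to 1, where 1 is 90 degrees. A call has 1 to 5 rows; each row is the pose to reach, as a shift and turn from the pose commanded when the call began, along the tool's axes at that moment; what a row does not reach only later rows make up. A row lasts 1/10 s, in which the tool goes at most 50 mm and 8.59 degrees, less where a joint would pass 70% of its speed; a pose out of reach is approached as far as the arm can. A call with a number of a shift or a turn outside -1 to 1 is refused whole. A call with a gripper value outside its range is refused whole. "hand" is the closure, from -1 (fully open) to 1 (shut), set as the call begins (left out, the last holds). The fingers move at their own pace and stop on an object; the grip force is fixed at half the most. Time passes only in rows, so rows that repeat a pose let the fingers close. It gives the time, the measured TCP pose, the force and the opening at its end, in the units of the state.
- readout.state(): the state, without advancing time (a new reading comes with each control period).
- grab_frame(name): name is "scene" or "top" or "wrist"; returns the picture (420x560x3 uint8, red, green, blue); there is no depth.
- camera_params(name): a dict with "vfov" (degrees; the focal length in pixels is half the picture's height over the tangent of half this angle, whatever the lens; pixels are square), "cx", "cy" (the principal point, pixels), "R" (3x3) and "t" (3): a world point X has camera coordinates R X + t; the wrist camera has in their place "mount" (4x4, takes a point from camera to tool coordinates, whose origin is the TCP and whose axes are the flange's). Camera axes: x right, y down, z forward; pixel columns grow to the right and rows downward; lengths in m; the calibration is good to about 2 mm. A picture is of the moment at which its call begins: read the wrist's pose just before it. camera_params takes no time and is no camera call.
- job_done(): hands the job in, once; it reports no verdict.
Trained networks look in the newest picture that a camera, given by its name, has taken for a name from the list of things; names that differ only in an ending like _2 or _b are one class to them, and where a whole thing is asked for, a point or a joint stands for the part that bears it (a point fixed in the world has none). Each returns a list of dicts, best first, with "p" (0 to 1); they miss things now and then, are a little off and sometimes report something else, mostly with a low value. They report only what shows in the picture. A call takes as long as a camera call.
- models.spot_in(camera, thing): "bbox" ([left, top, right, bottom] in pixels, round what is visible of it).
- models.masks_of(camera, thing): "region" (420x560 bool, what is visible of it) and "bbox" ([left, top, right, bottom] in pixels, round what is visible of it).
- models.spot_point(camera, thing): "xy" ([column, row] in pixels: a listed point, or the origin of a listed thing).
The state is a dict: "t": time; "joints": joint angles; "joint_velocities": joint speeds; "effort": joint torques, N m; "ee_pos": TCP position; "ee_rot": TCP orientation; "contact_force": force on the tool from outside, world axes, zero at the start; "ft_torque": the same for the moment, N m; "opening": finger opening in m.
Only numpy, scipy, OpenCV 4.12 (cv2) and the standard library are available. Lean on these libraries where they do the work, as an engineer would, in place of code of your own. Each camera call takes 0.05 s, during which the arm holds its last target. There are 200 camera calls.

## Working session

There is one attempt and no reset: what is moved stays moved. The work goes in short steps, Python scripts to look and compute and a tool call to move; the robot and the scene stay as the last step left them, time stands still between calls to the robot, and variables do not carry over. Pictures are saved under pics/ and viewed, about 8 in all and at most 12, crops included, and the job is handed in when it is done.

Besides the shell and the picture viewer there is one more tool, called as name([rows], argument=value, ...), one row to a line, values as JSON. jog_arm: Moves the arm, as the interface text tells. Its arguments: {"type":"object","properties":{"rows":{"type":"array"},"hand":{"type":"number"}},"required":["rows"]}

```bash
ls; mkdir -p pics; cat > h.py <<'E'
import numpy as np, cv2
from scipy.spatial.transform import Rotation as Ro
from station import readout, grab_frame, camera_params, job_done, models
def K(c):
    f=210/np.tan(np.radians(c['vfov']/2)); return f,c['cx'],c['cy']
def cam(name, st=None):
    c=camera_params(name); f,cx,cy=K(c)
    if 'R' in c: R=np.array(c['R']);t=np.array(c['t'])
    else:
        st=st or readout.state(); T=np.eye(4); T[:3,:3]=Ro.from_euler('xyz',st['ee_rot'],degrees=True).as_matrix(); T[:3,3]=st['ee_pos']
        M=np.linalg.inv(T@np.array(c['mount'])); R=M[:3,:3];t=M[:3,3]
    return R,t,f,cx,cy
def ray(C,uv):
    R,t,f,cx,cy=C; d=R.T@np.array([(uv[0]-cx)/f,(uv[1]-cy)/f,1]); return -R.T@t, d/np.linalg.norm(d)
def at_z(C,uv,z):
    o,d=ray(C,uv); return o+d*(z-o[2])/d[2]
def tri(rs):
    A=0;b=0;
    for o,d in rs: P=np.eye(3)-np.outer(d,d); A=A+P; b=b+P@o
    X=np.linalg.solve(A,b); return X,[np.linalg.norm((np.eye(3)-np.outer(d,d))@(X-o)) for o,d in rs]
def proj(C,X):
    R,t,f,cx,cy=C; p=R@np.array(X)+t; return f*p[0]/p[2]+cx, f*p[1]/p[2]+cy
E
python3 - <<'E'
from h import *
np.set_printoptions(precision=3,suppress=True)
print(readout.state())
ims={n:grab_frame(n) for n in ['scene','top','wrist']}
for n,i in ims.items(): cv2.imwrite(f'pics/a_{n}.png',i[:,:,::-1])
for n in ['scene','top','wrist']:
    print(n,camera_params(n))
C={n:cam(n) for n in ims}
for th in ['jar','bolt_knob','bolt_nose','keeper_lip','gate_stile','gate_hinge','guard','mould','blow_gun','bottle']:
    rs=[]
    for n in ['scene','top','wrist']:
        r=models.spot_point(n,th)
        print(th,n,[(np.round(q['xy'],1),round(q['p'],2)) for q in r[:2]])
        if r and r[0]['p']>.4: rs.append(ray(C[n],r[0]['xy']))
    if len(rs)>1: print('   ',*tri(rs))
print(readout.state()['t'])
E
```

```text
pics
{'t': 0.0, 'joints': array([-72.965,  28.316,  77.128,   0.   ,  74.627,  -5.472]), 'joint_velocities': array([ 0.008,  0.058,  0.032,  0.031,  0.018, -0.015]), 'effort': array([  0.006, -88.215, -38.387,   0.001,   0.01 ,   0.   ]), 'ee_pos': array([ 0.239, -0.577,  0.231]), 'ee_rot': array([-179.93 ,   -0.007,   22.506]), 'contact_force': array([ 0.119,  0.134, -0.711]), 'ft_torque': array([-0.023, -0.064,  0.006]), 'opening': 0.08546607005441623}
scene {'vfov': 45.773191083630834, 'cx': 276.8932355328152, 'cy': 213.35338794050833, 'R': array([[ 0.491,  0.871, -0.001],
       [ 0.715, -0.404, -0.571],
       [-0.498,  0.279, -0.821]]), 't': array([-0.347, -0.285,  1.676])}
top {'vfov': 54.604651635854374, 'cx': 279.1039037464363, 'cy': 211.54291223854997, 'R': array([[ 0.005, -1.   , -0.009],
       [-0.998, -0.005, -0.067],
       [ 0.067,  0.01 , -0.998]]), 't': array([0.073, 0.564, 1.15 ])}
wrist {'vfov': 59.198334870525514, 'cx': 279.49647626026297, 'cy': 214.2226926409973, 'mount': array([[ 0.   , -0.953, -0.302,  0.077],
       [ 1.   ,  0.   , -0.   ,  0.   ],
       [ 
[... 1306 characters left out ...]
t64(0.00446013733051364)]
mould scene [(array([344.1, 193.9]), 0.74), (array([373.3, 198.8]), 0.67)]
mould top [(array([182.2, 230.8]), 0.58), (array([392.2, 207.7]), 0.29)]
mould wrist []
    [ 0.505  0.357 -0.012] [np.float64(0.004545531078761781), np.float64(0.004545531078761682)]
blow_gun scene [(array([122.1, 281.4]), 0.97)]
blow_gun top [(array([425.2, 248.4]), 0.74)]
blow_gun wrist []
    [ 0.461 -0.346 -0.001] [np.float64(0.0022496616683162674), np.float64(0.002249661668316249)]
bottle scene [(array([169.5, 295. ]), 0.59)]
bottle top [(array([391.1, 209.8]), 0.72)]
bottle wrist []
    [ 0.57  -0.248  0.012] [np.float64(0.00017273432902882327), np.float64(0.00017273432902866024)]
1.65
```

```bash
python3 - <<'E'
import cv2
a=cv2.imread('pics/a_scene.png')[130:350,60:430];b=cv2.imread('pics/a_top.png')[120:300,130:470]
a=cv2.resize(a,None,fx=2.1,fy=2.1,interpolation=3);cv2.imwrite('pics/v1.png',a)
b=cv2.resize(b,None,fx=2.3,fy=2.3,interpolation=3);cv2.imwrite('pics/v2.png',b);print(a.shape,b.shape)
E
```

```text
(462, 777, 3) (414, 782, 3)
```

View pics/v1.png

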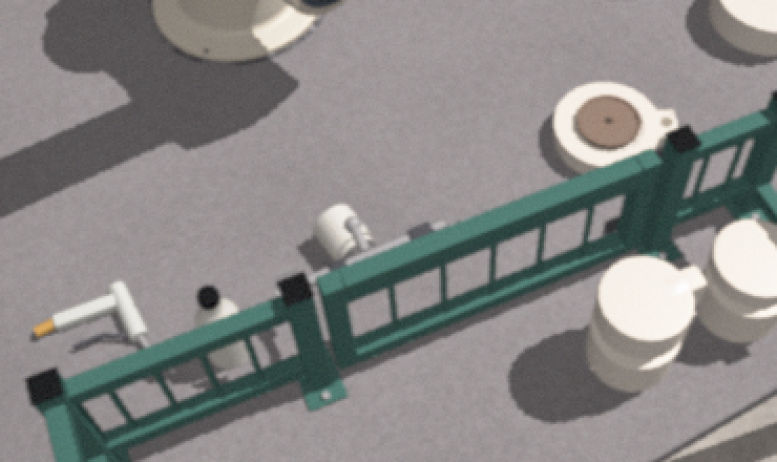

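View pics/v2.png

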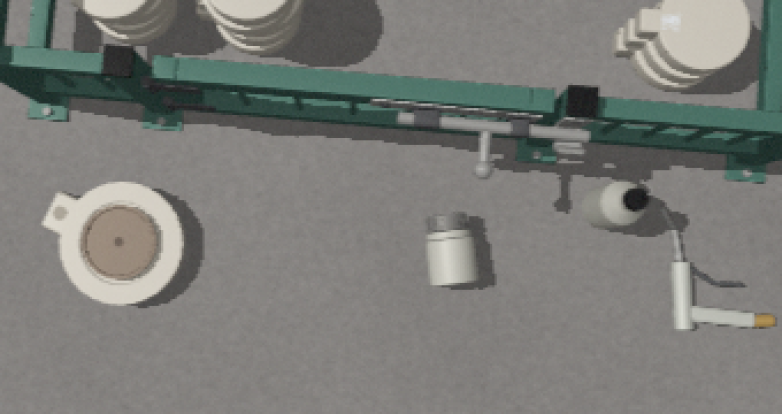

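The top view shows the jar lying at about (326, 229) px with its lid towards the gate. The knob stands out at about (340, 188), the bottle is at (395, 207), the blow gun at (430, 245) and the mould at (182, 226). Next I'll fit the jar axis and the gate yaw.

```bash
cat >> h.py <<'E'
from scipy.optimize import minimize, least_squares
def jarpts(p,z=0.03,stand=False):
    x,y,a=p; th=np.linspace(0,2*np.pi,40); out=[]
    for h,r in [(0,.03),(.055,.03),(.055,.027),(.065,.027),(.065,.0255),(.085,.0255)]:
        if stand: q=np.c_[r*np.cos(th)+x,r*np.sin(th)+y,0*th+h]
        else: q=np.c_[x+h*np.cos(a)-r*np.cos(th)*np.sin(a), y+h*np.sin(a)+r*np.cos(th)*np.cos(a), z+r*np.sin(th)]
        out.append(q)
    return out
def iou(C,mask,p,**k):
    m=np.zeros(mask.shape,np.uint8); P=jarpts(p,**k)
    for i in (0,2,4):
        uv=np.array([proj(C,q) for q in np.r_[P[i],P[i+1]]])
        cv2.fillConvexPoly(m,cv2.convexHull((uv*16).astype(np.int32)),1,shift=4)
    m=m>0; return (m&mask).sum()/(m|mask).sum()
E
python3 - <<'E'
from h import *
np.set_printoptions(precision=4,suppress=True)
for n in ['top','scene']: grab_frame(n)
M=models.masks_of('top','jar'); print([(m['p'],m['bbox'],m['region'].sum()) for m in M])
C=cam('top'); mk=M[0]['region']
best=max(((iou(C,mk,(x,y,a)),x,y,a) for x in np.arange(.41,.5,.004) for y in np.arange(-.1,-.03,.004) for a in np.radians(np.arange(-15,25,3))))
r=minimize(lambda p:-iou(C,mk,p),best[1:],method='Nelder-Mead',options=dict(initial_simplex=np.array(best[1:])+np.array([[0,0,0],[.004,0,0],[0,.004,0],[0,0,.06]])))
print(best,r.x,np.degrees(r.x[2]),r.fun)
for th,z in [('bolt_knob',.198),('bolt_nose',.196),('keeper_lip',.206),('gate_stile',.225),('gate_hinge',.225),('guard',0)]:
    for n in ['top','scene']:
        q=models.spot_point(n,th)
        if q: print(th,n,q[0]['xy'],round(q[0]['p'],2),at_z(cam(n),q[0]['xy'],z))
for e in [(155,58),(555,90),(155,80),(555,112)]: print(at_z(C,(130+e[0]/2.3,120+e[1]/2.3),.225))
for e in [(400,118),(590,135),(487,135),(483,170)]: print('rod',at_z(C,(130+e[0]/2.3,120+e[1]/2.3),.2))
print(readout.state()['t'])
E
```

```text
[(0.59, [316.5, 210.2, 338.9, 242.2], np.int64(618))]
(np.float64(0.9111111111111111), np.float64(0.47400000000000003), np.float64(-0.05999999999999997), np.float64(0.05235987755982989)) [ 0.4749 -0.0604  0.0639] 3.6605012781000035 -0.9221556886227545
bolt_knob top [339.1, 184.3] 0.79 [ 0.6188 -0.0724  0.198 ]
bolt_knob scene [230.1, 245.7] 0.79 [ 0.6205 -0.0782  0.198 ]
bolt_nose top [385.9, 178.1] 0.59 [ 0.6348 -0.1871  0.196 ]
keeper_lip top [380.9, 183.3] 0.87 [ 0.6206 -0.1723  0.206 ]
keeper_lip scene [197.1, 260.7] 0.73 [ 0.6239 -0.1643  0.206 ]
gate_stile top [366.3, 171.1] 0.68 [ 0.647  -0.1334  0.225 ]
gate_stile scene [216.0, 261.8] 0.78 [ 0.6586 -0.1303  0.225 ]
gate_hinge top [188.4, 154.0] 0.78 [0.6868 0.2915 0.225 ]
gate_hinge scene [372.0, 195.7] 0.57 [0.6794 0.287  0.225 ]
guard top [180.3, 226.5] 0.67 [ 0.5196  0.3641 -0.    ]
guard scene [268.8, 288.3] 0.95 [ 0.6766 -0.0074  0.    ]
[0.7082 0.2704 0.225 ]
[ 0.6759 -0.1456  0.225 ]
[0.685  0.2699 0.225 ]
[ 0.6528 -0.1454  0.225 ]
rod [0.6502 0.0136 0.2   ]
rod [ 0.6327 -0.1876  0.2   ]
rod [ 0.6323 -0.0786  0.2   ]
rod [ 0.595  -0.0742  0.2   ]
2.4
```

```bash
cat >> h.py <<'E'
def RR(a,t): return Ro.from_euler('z',a,degrees=True)*Ro.from_euler('y',-t,degrees=True)*Ro.from_euler('x',180,degrees=True)
def go(pos,R):
    s=readout.state(); R0=Ro.from_euler('xyz',s['ee_rot'],degrees=True)
    sh=R0.inv().apply(np.array(pos)-s['ee_pos'])/.3; rv=np.degrees((R0.inv()*R).as_rotvec())/90
    print('t',round(s['t'],2),'pos',np.round(s['ee_pos'],4),'rpy',np.round(s['ee_rot'],2),'F',np.round(s['contact_force'],1),'op',round(s['opening'],4),'J',np.round(s['joints'],1))
    print(' shift',np.round(sh,3),'turn',np.round(rv,3),'mm',round(np.linalg.norm(sh)*300),'deg',round(np.linalg.norm(rv)*90,1))
E
python3 -c "
from h import *
go([.40,-.06,.22],RR(3.7,20))"
```

```text
t 2.4 pos [ 0.2392 -0.5774  0.2313] rpy [-180.    -0.    22.5] F [-0.4  0.2  0.4] op 0.0853 J [-73.   28.3  77.1   0.   74.6  -5.5]
 shift [ 1.155 -1.388  0.038] turn [-0.036  0.22   0.207] mm 542 deg 27.4
```

jog_arm([
  [[0.115,-0.14,0.0],[-0.007,0.044,0.04]],
  [[0.23,-0.28,0.0],[-0.014,0.088,0.08]],
  [[0.345,-0.42,0.0],[-0.02,0.13,0.12]],
  [[0.46,-0.555,0.0],[-0.03,0.176,0.165]],
  [[0.575,-0.69,0.02],[-0.036,0.22,0.207]],
])

```text
t: 2.9
ee_pos: [0.3137, -0.3374, 0.2275]
ee_rot: [180.0, -20.1, 3.5]
contact_force: [2.1, 0.0, -0.2]
opening: 0.0858
```

```bash
python3 -c "
from h import *
s=readout.state();print(repr(s['joints']),s['ee_pos'],s['ee_rot'])
go([.40,-.06,.22],RR(3.7,20))"
```

```text
array([-68.67465914,  11.92306772, 108.90298108,  23.55346406,
        55.12750775,   4.93583362]) [ 0.31370589 -0.33739938  0.22751771] [179.99843205 -20.14705094   3.47749034]
t 2.9 pos [ 0.3137 -0.3374  0.2275] rpy [180.   -20.15   3.48] F [ 2.1  0.  -0.2] op 0.0858 J [-68.7  11.9 108.9  23.6  55.1   4.9]
 shift [ 0.314 -0.906  0.142] turn [ 0.001 -0.002 -0.002] mm 291 deg 0.3
```

```bash
python3 -c "
from h import *
go([.46,-.06,.20],RR(3.7,20))"
```

```text
t 2.9 pos [ 0.3137 -0.3374  0.2275] rpy [180.   -20.15   3.48] F [ 2.1  0.  -0.2] op 0.0858 J [-68.7  11.9 108.9  23.6  55.1   4.9]
 shift [ 0.478 -0.893  0.273] turn [ 0.001 -0.002 -0.002] mm 315 deg 0.3
```

jog_arm([
  [[0.07,-0.13,0.04],[0,0,0]],
  [[0.14,-0.26,0.08],[0,0,0]],
  [[0.21,-0.39,0.12],[0,0,0]],
  [[0.28,-0.52,0.16],[0,0,0]],
  [[0.35,-0.65,0.2],[0,0,0]],
])

```text
t: 3.4
ee_pos: [0.42, -0.1358, 0.2069]
ee_rot: [-180.0, -20.0, 3.7]
contact_force: [0.6, -1.0, -0.6]
opening: 0.0854
```

```bash
python3 -c "
from h import *
s=readout.state();print(repr(s['joints']),s['ee_pos'],s['ee_rot'])
go([.46,-.06,.18],RR(3.7,20))"
```

```text
array([-35.2917059 ,   9.05651716, 117.59373136,  19.91833536,
        39.24256982,  37.10742629]) [ 0.42002736 -0.13575221  0.20690239] [-179.990078    -20.03553883    3.6597692 ]
t 3.4 pos [ 0.42   -0.1358  0.2069] rpy [-179.99  -20.04    3.66] F [ 0.6 -1.  -0.6] op 0.0854 J [-35.3   9.1 117.6  19.9  39.2  37.1]
 shift [ 0.109 -0.243  0.135] turn [ 0. -0. -0.] mm 90 deg 0.1
```

jog_arm([
  [[0.06,-0.14,0.06],[0,0,0]],
  [[0.11,-0.243,0.135],[0,0,0]],
  [[0.11,-0.243,0.135],[0,0,0]],
])

```text
t: 3.7
ee_pos: [0.4603, -0.057, 0.1787]
ee_rot: [-179.9, -19.9, 4.0]
contact_force: [-0.5, -0.4, -0.2]
opening: 0.0857
```

```bash
python3 - <<'E'
from h import *
s=readout.state(); im=grab_frame('wrist'); cv2.imwrite('pics/w1.png',im[:,:,::-1])
C=cam('wrist',s); M=models.masks_of('wrist','jar')
print([(m['p'],m['bbox'],m['region'].sum()) for m in M])
mk=M[0]['region']; p0=np.array([.475,-.06,.064])
r=minimize(lambda p:-iou(C,mk,p),p0,method='Nelder-Mead',options=dict(initial_simplex=p0+np.array([[0,0,0],[.006,0,0],[0,.006,0],[0,0,.08]])))
print(iou(C,mk,p0),r.x,r.fun)
print(repr(s['joints']),s['ee_rot'])
x,y,a=r.x; g=np.array([x+.038*np.cos(a),y+.038*np.sin(a),.03]); R=RR(np.degrees(a),20)
go(g+R.apply([0,0,.019])+[0,0,.002],R)
E
```

```text
[(0.96, [246.6, 133.4, 320.2, 244.7], np.int64(7285))]
0.877815527872153 [ 0.47386479 -0.05981081  0.117971  ] -0.9508303910030077
array([-20.457297  ,  13.38359719, 118.17521146,  15.97107969,
        31.23346297,  53.07980748]) [-179.89466541  -19.90414362    4.00927861]
t 3.8 pos [ 0.4595 -0.0605  0.1797] rpy [-179.95  -19.93    3.86] F [-0.1 -1.   0. ] op 0.0858 J [-21.   13.2 118.2  16.   31.4  52.7]
 shift [-0.004 -0.006  0.586] turn [ 0.01   0.001 -0.03 ] mm 176 deg 2.9
```

View pics/w1.png

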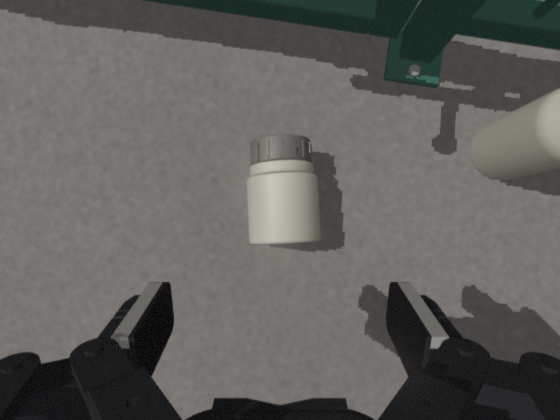

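The wrist view shows the jar at (283, 190) px, nearly aligned with the tool, with its lid towards the gate. The arm was still settling when I took it, so I'll measure again now that it is at rest.

```bash
python3 - <<'E'
from h import *
grab_frame('wrist');s=readout.state(); grab_frame('wrist')
C=cam('wrist',s); M=models.masks_of('wrist','jar')
mk=M[0]['region']; p0=np.array([.475,-.06,.064])
for sgn in (1,-1):
  r=minimize(lambda p:-iou(C,mk,p),p0,method='Nelder-Mead',options=dict(initial_simplex=p0+sgn*np.array([[0,0,0],[.006,0,0],[0,.006,0],[0,0,.08]])))
  print(iou(C,mk,p0),r.x,r.fun)
print(repr(s['joints']),s['ee_pos'],s['ee_rot'])
x,y,a=r.x; g=np.array([x+.038*np.cos(a),y+.038*np.sin(a),.03]); R=RR(np.degrees(a),20)
go(g+R.apply([0,0,.019])+[0,0,.002],R)
# kinematic fit
Q=np.array([[-72.966,28.281,77.091,0,74.628,-5.472],[-68.67465914,11.92306772,108.90298108,23.55346406,55.12750775,4.93583362],[-35.2917059,9.05651716,117.59373136,19.91833536,39.24256982,37.10742629],s['joints']])
P=np.array([[.2392,-.5774,.2313],[0.31370589,-0.33739938,0.22751771],[0.42002736,-0.13575221,0.20690239],s['ee_pos']])
E=np.array([[180,0,22.5],[179.998,-20.147,3.477],[-179.99,-20.0355,3.66],s['ee_rot']])
ax=lambda c,q:Ro.from_euler(c,q,degrees=True)
def fk(k,q,s4=1,s6=1):
    a1,d1,a2,b3,a3,d6,lat=k
    R=ax('z',q[0]); p=np.array([0,0,d1])+R.apply([a1,lat,0]); R=R*ax('y',q[1]); p=p+R.apply([0,0,a2]); R=R*ax('y',q[2]); p=p+R.apply([b3,0,a3])
    R=R*ax('z',s4*q[3])*ax('y',q[4]); p=p+R.apply([0,0,d6]); return p,R*ax('z',s6*q[5])
for s4 in (1,-1):
  for s6 in (1,-1):
    res=lambda k:np.concatenate([fk(k,q,s4,s6)[0]-p for q,p in zip(Q,P)])
    r=least_squares(res,[0.05,.3,.4,0,.4,.2,.06]); 
    off=[ (fk(r.x,q,s4,s6)[1].inv()*Ro.from_euler('xyz',e,degrees=True)).as_euler('zyx',degrees=True).round(1) for q,e in zip(Q,E)]
    print(s4,s6,r.x.round(4),np.abs(r.fun).max(),off)
E
```

```text
0.8773897527402498 [ 0.47399767 -0.06049049  0.12521805] -0.9467986798679868
0.8773897527402498 [ 0.47394361 -0.06036431  0.12775257] -0.946562871091173
array([-21.09766321,  13.20260437, 118.14569908,  16.03013792,
        31.41745224,  52.71141971]) [ 0.45942888 -0.06164274  0.18002565] [-179.96795459  -19.96762965    3.73912766]
t 3.95 pos [ 0.4594 -0.0628  0.1803] rpy [-179.98  -20.      3.59] F [-0.2 -0.2 -0.6] op 0.0852 J [-21.2  13.2 118.1  16.   31.4  52.7]
 shift [-0.004 -0.014  0.588] turn [ 0.014 -0.    -0.039] mm 176 deg 3.7
1 1 [-0.      0.2569  0.5967  0.118   0.3845  0.3354  0.0596] 1.028767073547876e-05 [array([90.,  0., -0.]), array([90., -0.,  0.]), array([90.,  0.,  0.]), array([90.,  0., -0.])]
1 -1 [-0.      0.2569  0.5967  0.118   0.3845  0.3354  0.0596] 1.028767073547876e-05 [array([79.1,  0. , -0. ]), array([99.9, -0. ,  0. ]), array([164.2,   0. ,  -0. ]), array([-164.6,    0. ,   -0. ])]
-1 1 [ 0.077  -1.0606  0.7748 -0.3489  0.0824 -0.2928  0.0669] 0.027836331129269642 [array([90.,  0., -0.]), array([116.1,  -5.6, -37.9]), array([123.2,   8.8, -23.4]), array([118.7,  10.3, -13. ])]
-1 -1 [ 0.077  -1.0606  0.7748 -0.3489  0.0824 -0.2928  0.0669] 0.027836331129269642 [array([79.1,  0. , -0. ]), array([124. , -11.6, -36.7]), array([-167.2,  -19.6,  -15.7]), array([-137.9,  -15.1,   -6.8])]
```

```bash
cat >> h.py <<'E'
ax=lambda c,q:Ro.from_euler(c,q,degrees=True)
KK=[0,.2569,.5967,.118,.3845,.3354,.0596]
LO=np.array([-166.48,-47.26,12.59,-70.14,6.76,-176.63]);HI=np.array([166.48,123.95,153.08,250.14,159.57,176.63])
def fk(q,k=KK):
    a1,d1,a2,b3,a3,d6,lat=k
    R=ax('z',q[0]); p=np.array([0,0,d1])+R.apply([a1,lat,0]); R=R*ax('y',q[1]); p=p+R.apply([0,0,a2]); R=R*ax('y',q[2]); p=p+R.apply([b3,0,a3])
    R=R*ax('z',q[3])*ax('y',q[4]); p=p+R.apply([0,0,d6]); return p,R*ax('z',q[5]+90)
def ik(pos,R,q0):
    def res(q):
        p,r=fk(q); return np.r_[(p-pos)*10,(r.inv()*R).as_rotvec()]
    s=least_squares(res,np.clip(q0,LO+.1,HI-.1),bounds=(LO,HI)); return s.x,np.abs(s.fun).max()
E
python3 - <<'E'
from h import *
q0=readout.state()['joints']
for gx,gy in [(.44,-.18),(.46,-.17),(.48,-.2)]:
  for psi in range(-120,121,30):
    out=[];q=q0
    for t in (20,-20,0,20,45,70):
        R=RR(psi,t); z=.03 if t==-20 else .1
        if t==70: z=.043
        q,e=ik(np.array([gx,gy,z])+R.apply([0,0,.019]),R,q); out.append(round(e,3))
    print(gx,gy,psi,out,q.round(0))
E
```

```text
0.44 -0.18 -120 [np.float64(0.28), np.float64(0.0), np.float64(0.029), np.float64(0.28), np.float64(0.533), np.float64(0.789)] [-13.  47.  91. -30.  73. 177.]
0.44 -0.18 -90 [np.float64(0.084), np.float64(0.0), np.float64(0.0), np.float64(0.084), np.float64(0.424), np.float64(0.775)] [-13.  39. 106. -40.  47. 177.]
0.44 -0.18 -60 [np.float64(0.0), np.float64(0.0), np.float64(0.0), np.float64(0.0), np.float64(0.344), np.float64(0.808)] [-17.  35. 117. -57.  24. 177.]
0.44 -0.18 -30 [np.float64(0.0), np.float64(0.0), np.float64(0.0), np.float64(0.0), np.float64(0.331), np.float64(0.827)] [-25.  33. 123. -70.   7. 167.]
0.44 -0.18 0 [np.float64(0.0), np.float64(0.0), np.float64(0.0), np.float64(0.0), np.float64(0.0), np.float64(0.0)] [ -67.   86.  145.  120.   94. -136.]
0.44 -0.18 30 [np.float64(0.0), np.float64(0.0), np.float64(0.0), np.float64(0.0), np.float64(0.0), np.float64(0.0)] [-70.  64. 123.  83.  69. -98.]
0.44 -0.18 60 [np.float64(0.0), np.float64(0.0), np.float64(0.0), np.float64(0.0), np.float64(0.0), np.float64(0.0)] [-63.  60. 102.  53.  80. -75.]
0.44 -0.18 90 [np.float
[... 2321 characters left out ...]
, np.float64(0.0), np.float64(0.0), np.float64(0.0), np.float64(0.0)] [ -60.   76.  138.  125.   89. -119.]
0.48 -0.2 30 [np.float64(0.0), np.float64(0.0), np.float64(0.0), np.float64(0.0), np.float64(0.0), np.float64(0.0)] [-66.  62. 118.  84.  70. -90.]
0.48 -0.2 60 [np.float64(0.0), np.float64(0.0), np.float64(0.0), np.float64(0.0), np.float64(0.0), np.float64(0.0)] [-60.  60.  96.  55.  83. -70.]
0.48 -0.2 90 [np.float64(0.0), np.float64(0.0), np.float64(0.0), np.float64(0.0), np.float64(0.0), np.float64(0.0)] [-51.  64.  77.  37. 102. -66.]
0.48 -0.2 120 [np.float64(0.0), np.float64(0.0), np.float64(0.0), np.float64(0.0), np.float64(0.0), np.float64(0.0)] [-40.  67.  62.  21. 118. -73.]
```

jog_arm([
  [[0,0,0.1],[0,0,-0.02]],
  [[0,-0.007,0.2],[0,0,-0.038]],
  [[-0.002,-0.014,0.3],[0.01,0,-0.038]],
  [[-0.003,-0.014,0.4],[0.014,0,-0.038]],
  [[-0.004,-0.014,0.45],[0.014,0,-0.038]],
])

```text
t: 4.45
ee_pos: [0.5042, -0.0565, 0.051]
ee_rot: [-179.9, -19.9, 7.1]
contact_force: [0.5, 0.9, 0.1]
opening: 0.0853
```

```bash
python3 - <<'E'
from h import *
x,y,a=.474,-.0603,.125; g=np.array([x+.038*np.cos(a),y+.038*np.sin(a),.03]); R=RR(np.degrees(a),20)
go(g+R.apply([0,0,.019])+[0,0,.002],R)
E
```

```text
t 4.45 pos [ 0.5042 -0.0565  0.051 ] rpy [-179.94  -19.92    7.12] F [0.5 0.9 0.1] op 0.0853 J [-18.9  32.2 120.   42.1  13.   24. ]
 shift [0.002 0.    0.132] turn [-0.     0.001 -0.   ] mm 39 deg 0.1
```

jog_arm([
  [[0,0,0.07],[0,0,0]],
  [[0,0,0.13],[0,0,0]],
  [[0,0,0.13],[0,0,0]],
  [[0,0,0.13],[0,0,0]],
])

```text
t: 4.85
ee_pos: [0.517, -0.0537, 0.0163]
ee_rot: [-179.9, -20.0, 7.2]
contact_force: [-0.2, -0.3, 0.4]
opening: 0.0851
```

jog_arm([
  [[0,0,0],[0,0,0]],
  [[0,0,0],[0,0,0]],
  [[0,0,0],[0,0,0]],
  [[0,0,0],[0,0,0]],
  [[0,0,0],[0,0,0]],
], hand=1)

```text
t: 5.35
ee_pos: [0.5174, -0.0531, 0.0173]
ee_rot: [180.0, -20.1, 7.3]
contact_force: [-6.5, -3.5, 18.1]
opening: 0.0587
```

```bash
python3 - <<'E'
from h import *
R=RR(50,20); g=np.array([.45,-.17,.09])
go(g+R.apply([0,0,.019]),R)
print(ik(g+R.apply([0,0,.019]),R,readout.state()['joints']))
E
```

```text
t 5.35 pos [ 0.5174 -0.0531  0.0173] rpy [179.98 -20.07   7.32] F [-6.5 -3.5 18.1] op 0.0587 J [-17.9  37.2 119.5  59.5   9.8   7. ]
 shift [-0.178  0.343 -0.26 ] turn [ 0.163 -0.001 -0.445] mm 140 deg 42.7
(array([-41.11039159,  31.69794554, 110.96309413,  30.73054653,
        42.00442549, -25.01519551]), np.float64(6.203371150093062e-12))
```

jog_arm([
  [[0.023,0,-0.063],[0,0,0]],
  [[0.046,0,-0.126],[0,0,0]],
  [[0.068,0,-0.188],[0,0,0]],
  [[0.068,0,-0.188],[0,0,0]],
])

```text
t: 5.75
ee_pos: [0.518, -0.0533, 0.0785]
ee_rot: [179.9, -20.2, 7.4]
contact_force: [0.7, -0.1, -1.7]
opening: 0.058
```

```bash
python3 - <<'E'
from h import *
R=RR(50,20); g=np.array([.45,-.17,.09])
go(g+R.apply([0,0,.019]),R)
E
```

```text
t 5.75 pos [ 0.518  -0.0533  0.0785] rpy [179.92 -20.17   7.38] F [ 0.7 -0.1 -1.7] op 0.058 J [-17.9  29.  117.3  29.2  17.4  38. ]
 shift [-0.25   0.342 -0.069] turn [ 0.163 -0.001 -0.445] mm 129 deg 42.7
```

jog_arm([
  [[-0.05,0.068,-0.014],[0.033,0,-0.089]],
  [[-0.1,0.136,-0.028],[0.066,0,-0.178]],
  [[-0.15,0.205,-0.042],[0.1,0,-0.267]],
  [[-0.2,0.273,-0.056],[0.13,0,-0.356]],
  [[-0.25,0.342,-0.069],[0.163,0,-0.445]],
])

```text
t: 6.25
ee_pos: [0.4522, -0.1655, 0.0694]
ee_rot: [-179.8, -20.0, 41.7]
contact_force: [0.7, 0.6, -2.1]
opening: 0.058
```

```bash
python3 - <<'E'
from h import *
R=RR(50,20); g=np.array([.45,-.17,.032])
go(g+R.apply([0,0,.019]),R)
s=readout.state(); im=grab_frame('wrist'); cv2.imwrite('pics/w2.png',im[:,:,::-1])
M=models.masks_of('wrist','jar');print([(m['p'],m['bbox']) for m in M])
go(g+R.apply([0,0,.019]),R)
E
```

```text
t 6.25 pos [ 0.4522 -0.1655  0.0694] rpy [-179.84  -20.02   41.68] F [ 0.7  0.6 -2.1] op 0.058 J [-41.2  31.3 113.4  33.7  37.8 -20.3]
 shift [-0.058  0.004  0.175] turn [ 0.03  -0.    -0.087] mm 55 deg 8.3
[(0.98, [202.4, 178.7, 358.3, 408.7])]
t 6.35 pos [ 0.4533 -0.1682  0.0692] rpy [-179.98  -19.97   41.54] F [-0.3  0.4 -1. ] op 0.0581 J [-41.4  31.4 113.2  33.6  37.8 -20.2]
 shift [-0.054 -0.006  0.176] turn [ 0.032  0.    -0.088] mm 55 deg 8.4
```

View pics/w2.png

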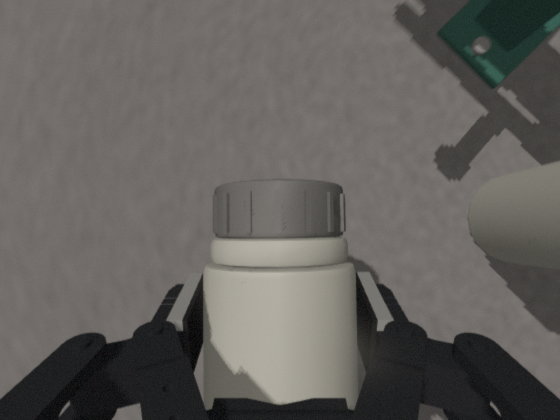

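jog_arm([
  [[-0.02,0,0.055],[0,0,0]],
  [[-0.04,0,0.11],[0,0,0]],
  [[-0.05,0,0.14],[0,0,0]],
  [[-0.058,0,0.158],[0,0,0]],
  [[-0.058,0,0.158],[0,0,0]],
])

```text
t: 6.85
ee_pos: [0.4529, -0.164, 0.0187]
ee_rot: [-179.8, -19.9, 41.3]
contact_force: [-0.3, 1.0, -1.3]
opening: 0.058
```

```bash
python3 - <<'E'
from h import *
go([.4533,-.1682,.0175],RR(41.5,20))
E
```

```text
t 6.85 pos [ 0.4529 -0.164   0.0187] rpy [-179.75  -19.94   41.34] F [-0.3  1.  -1.3] op 0.058 J [-41.   37.6 115.1  40.6  31.3 -28.2]
 shift [-0.009  0.011  0.001] turn [-0.002  0.001 -0.002] mm 4 deg 0.2
```

jog_arm([
  [[-0.003,0,0.008],[0,0,0]],
  [[-0.003,0,0.008],[0,0,0]],
])

```text
t: 7.05
ee_pos: [0.4533, -0.1643, 0.0174]
ee_rot: [-179.9, -20.0, 41.4]
contact_force: [-2.4, 0.9, 9.8]
opening: 0.0584
```

jog_arm([
  [[0,0,0],[0,0,0]],
  [[0,0,0],[0,0,0]],
  [[0,0,0],[0,0,0]],
  [[0,0,0],[0,0,0]],
  [[0,0,0],[0,0,0]],
], hand=-1)

```text
t: 7.55
ee_pos: [0.4531, -0.1645, 0.0167]
ee_rot: [-179.8, -19.9, 41.4]
contact_force: [0.2, 0.3, -0.3]
opening: 0.0853
```

```bash
python3 - <<'E'
from h import *
s=readout.state(); grab_frame('wrist'); C=cam('wrist',s)
M=models.masks_of('wrist','jar'); print(M[0]['p'],M[0]['bbox'])
R=RR(41.5,20)
go(s['ee_pos']+np.array([0,0,.085]),RR(41.5,-20))
E
```

```text
0.83 [205.1, 177.4, 361.9, 409.8]
t 7.65 pos [ 0.4531 -0.1645  0.0166] rpy [-179.82  -19.94   41.37] F [ 0.2 -1.  -0.8] op 0.0853 J [-41.   37.9 115.1  41.   31.  -28.6]
 shift [ 0.097 -0.001 -0.266] turn [-0.002 -0.444 -0.001] mm 85 deg 39.9
```

jog_arm([
  [[0.034,0,-0.094],[0,0,0]],
  [[0.068,0,-0.19],[0,0,0]],
  [[0.11,0,-0.3],[0,0,0]],
  [[0.14,0,-0.38],[0,0,0]],
  [[0.14,0,-0.38],[0,0,0]],
])

```text
t: 8.15
ee_pos: [0.4549, -0.1652, 0.141]
ee_rot: [179.9, -20.0, 41.5]
contact_force: [-0.2, -0.1, -0.8]
opening: 0.0855
```

```bash
python3 - <<'E'
from h import *
grab_frame('wrist');s=readout.state(); im=grab_frame('wrist'); C=cam('wrist',s)
M=models.masks_of('wrist','jar'); mk=M[0]['region'];print(M[0]['p'],M[0]['bbox'])
a0=np.radians(41.5); p0=np.array([.447-.038*np.cos(a0),-.168-.038*np.sin(a0),a0])
r=minimize(lambda p:-iou(C,mk,p),p0,method='Nelder-Mead',options=dict(initial_simplex=p0+np.array([[0,0,0],[.006,0,0],[0,.006,0],[0,0,.08]])))
print(iou(C,mk,p0),p0,r.x,r.fun)
x,y,a=r.x; R=RR(np.degrees(a),-20); g=np.array([x+.043*np.cos(a),y+.043*np.sin(a),.03])
P=g+R.apply([0,0,.019])+[0,0,.001]
go(P+[0,0,.09],R); print(P,np.degrees(a)); print(ik(P,R,s['joints']))
E
```

```text
0.94 [238.7, 205.4, 323.2, 335.0]
0.9036887130898721 [ 0.41853968 -0.19317956  0.72431164] [ 0.42088974 -0.19363461  0.722319  ] -0.9514847739738982
t 8.3 pos [ 0.4535 -0.1642  0.1378] rpy [-179.8   -19.94   41.36] F [-0.1  0.3 -0.6] op 0.0855 J [-40.9  23.6 110.   27.4  47.2 -11.3]
 shift [-0.063  0.002  0.1  ] turn [-0.002 -0.444  0.001] mm 35 deg 39.9
[ 0.44827598 -0.16950243  0.01314584] 41.385830398163904
(array([-16.24956258,  41.48755135, 100.48489737, -21.77731742,
        51.13983852,  48.06872612]), np.float64(2.9837243786801082e-15))
```

jog_arm([
  [[-0.0,0,-0.03],[0,-0.089,0]],
  [[-0.02,0,-0.03],[0,-0.178,0]],
  [[-0.04,0,-0.01],[0,-0.267,0]],
  [[-0.055,0,0.05],[0,-0.356,0]],
  [[-0.063,0.002,0.1],[0,-0.444,0]],
])

```text
t: 8.8
ee_pos: [0.4486, -0.1697, 0.1026]
ee_rot: [-179.9, 20.4, 41.5]
contact_force: [-1.0, -0.4, -0.5]
opening: 0.0853
```

```bash
python3 - <<'E'
from h import *
R=RR(41.4,-20); P=np.array([.4483,-.1695,.0135])
go(P,R)
E
```

```text
t 8.8 pos [ 0.4486 -0.1697  0.1026] rpy [-179.93   20.37   41.49] F [-1.  -0.4 -0.5] op 0.0853 J [-16.1  33.1  97.5 -19.4  62.1  43.5]
 shift [ 0.103 -0.001  0.279] turn [-0.     0.004  0.001] mm 89 deg 0.4
```

jog_arm([
  [[0.035,0,0.095],[0,0.002,0]],
  [[0.06,0,0.17],[0,0.002,0]],
  [[0.085,0,0.23],[0,0.002,0]],
  [[0.103,0,0.279],[0,0.002,0]],
  [[0.103,0,0.279],[0,0.002,0]],
])

```text
t: 9.3
ee_pos: [0.4468, -0.1685, 0.0116]
ee_rot: [-179.5, 20.0, 41.6]
contact_force: [-0.6, -0.3, 0.8]
opening: 0.0855
```

jog_arm([
  [[0,0,0],[0,0,0]],
  [[0,0,0],[0,0,0]],
  [[0,0,0],[0,0,0]],
  [[0,0,0],[0,0,0]],
  [[0,0,0],[0,0,0]],
], hand=1)

```text
t: 9.8
ee_pos: [0.4489, -0.1693, 0.015]
ee_rot: [-179.9, 19.8, 41.5]
contact_force: [-0.1, 1.7, 8.1]
opening: 0.058
```

```bash
python3 - <<'E'
from h import *
s=readout.state(); go([.44,-.18,.1],RR(41.4,-20))
q=s['joints']
for (x,y) in [(.44,-.175),(.45,-.17),(.46,-.19)]:
  for psi in (41.4,50,60):
    q=s['joints'];L=[]
    for t in (-20,-10,0,10,20,30,40,50,60,70):
        R=RR(41.4+(psi-41.4)*(t+20)/90,t); q,e=ik(np.array([x,y,.1])+R.apply([0,0,.019]),R,q); L.append(q)
    q,e2=ik(np.array([x,y,.043])+R.apply([0,0,.019]),R,q); print(x,y,psi,e,e2,q.round(1),np.diff(L,axis=0).__abs__().max(0).round(0), np.array(L)[:,4].min())
E
```

```text
t 9.8 pos [ 0.4489 -0.1693  0.015 ] rpy [-179.88   19.81   41.47] F [-0.1  1.7  8.1] op 0.058 J [-16.3  41.3 100.4 -21.5  51.3  47.6]
 shift [-0.139  0.007 -0.251] turn [-0.001 -0.002  0.001] mm 86 deg 0.2
0.44 -0.175 41.4 1.3011208638280536e-09 1.3877787807814457e-15 [-67.7  61.5 115.6  70.   71.  -87.1] [ 7.  7.  4. 17.  8. 21.] 39.298564247993355
0.44 -0.175 50 4.3062292620632537e-10 4.2529144095304606e-10 [-65.5  60.5 109.5  61.6  74.5 -80.7] [ 7.  6.  4. 16.  8. 21.] 40.09524269527128
0.44 -0.175 60 1.506298974440767e-10 1.0468773070648749e-10 [-62.6  60.2 102.7  53.6  79.7 -75.4] [ 7.  6.  4. 15.  9. 20.] 40.94175367358221
0.45 -0.17 41.4 1.4903361600371312e-09 6.245004513516506e-16 [-66.2  61.5 115.4  71.4  70.9 -86.9] [ 7.  7.  4. 17.  8. 21.] 39.28965083846641
0.45 -0.17 50 5.15161580061374e-10 5.568894234642129e-10 [-64.2  60.5 109.4  62.9  74.4 -80.4] [ 7.  6.  4. 16.  8. 21.] 40.43143785790786
0.45 -0.17 60 1.8605611495914326e-10 1.3602854953553845e-10 [-61.4  60.2 102.5  54.7  79.6 -75. ] [ 7.  6.  4. 15.  9. 20.] 41.278161302841816
0.46 -0.19 41.4 1.223846773923398e-09 2.220446049250313e-15 [-66.   60.9 112.3  70.4  72.2 -83.2] [ 6.  6.  4. 16.  8. 19.] 41.17097323452588
0.46 -0.19 50 4.884084803258303e-10 5.211083509149005e-10 [-64.1  60.3 106.2  62.1  75.9 -77.3] [ 6.  6.  4. 15.  8. 19.] 42.18264985580869
0.46 -0.19 60 1.8348900177045375e-10 2.1754598122925017e-10 [-61.4  60.3  99.3  54.2  81.4 -72.5] [ 6.  6.  4. 15.  9. 19.] 43.02903120650296
```

jog_arm([
  [[-0.04,0,-0.11],[0,0,0]],
  [[-0.08,0,-0.22],[0,0,0]],
  [[-0.1,0,-0.26],[0,0.08,0]],
  [[-0.11,0,-0.26],[0,0.17,0]],
  [[-0.11,0,-0.26],[0,0.26,0]],
])

```text
t: 10.3
ee_pos: [0.4461, -0.1728, 0.1004]
ee_rot: [179.9, -3.7, 41.5]
contact_force: [-0.4, 0.9, -3.9]
opening: 0.0581
```

jog_arm([
  [[0,0,0],[0,0.09,0]],
  [[0,0,0],[0,0.18,0]],
  [[0,0,0],[0,0.27,0]],
  [[0,0,0],[0,0.36,0]],
  [[0,0,0],[0,0.45,0]],
])

```text
t: 10.8
ee_pos: [0.4453, -0.1722, 0.0993]
ee_rot: [-179.5, -36.5, 41.4]
contact_force: [0.0, 1.1, -3.6]
opening: 0.0584
```

```bash
python3 - <<'E'
from h import *
R=RR(41.4,70); go(np.array([.44,-.175,.09])+R.apply([0,0,.019]),R)
E
```

```text
t 10.8 pos [ 0.4453 -0.1722  0.0993] rpy [-179.52  -36.54   41.37] F [ 0.   1.1 -3.6] op 0.0584 J [-53.9  32.8 115.8  51.5  49.2 -46.2]
 shift [ 0.001 -0.004  0.066] turn [-0.005  0.372 -0.002] mm 20 deg 33.5
```

jog_arm([
  [[0,0,0.02],[0,0.07,0]],
  [[0,0,0.04],[0,0.14,0]],
  [[0,0,0.05],[0,0.21,0]],
  [[0,0,0.06],[0,0.28,0]],
  [[0,0,0.06],[0,0.28,0]],
])

```text
t: 11.3
ee_pos: [0.452, -0.1654, 0.0818]
ee_rot: [-178.3, -61.6, 40.0]
contact_force: [0.1, 0.1, -2.5]
opening: 0.0582
```

```bash
python3 - <<'E'
from h import *
grab_frame('wrist')
R=RR(41.4,70); go(np.array([.44,-.175,.09])+R.apply([0,0,.019]),R)
E
```

```text
t 11.35 pos [ 0.452  -0.1649  0.0824] rpy [-178.3   -61.39   40.1 ] F [-0.1 -0.  -2. ] op 0.0582 J [-65.1  49.5 117.3  66.7  66.  -75.3]
 shift [ 0.007 -0.001  0.005] turn [-0.006  0.096 -0.007] mm 2 deg 8.6
```

jog_arm([
  [[0.007,0,0.005],[-0.006,0.096,-0.007]],
  [[0.007,0,0.005],[-0.006,0.096,-0.007]],
  [[0.007,0,0.005],[-0.006,0.096,-0.007]],
])

```text
t: 11.65
ee_pos: [0.4541, -0.1624, 0.0846]
ee_rot: [179.9, -69.8, 41.6]
contact_force: [0.1, 0.2, -1.7]
opening: 0.0582
```

```bash
python3 - <<'E'
from h import *
for n in ('scene','wrist'): im=grab_frame(n); cv2.imwrite(f'pics/c_{n}.png',im[:,:,::-1])
a=cv2.imread('pics/c_scene.png')[130:330,60:330]; a=cv2.resize(a,None,fx=2.8,fy=2.8,interpolation=3); cv2.imwrite('pics/c1.png',a)
M=models.masks_of('scene','jar'); print([(m['p'],m['bbox']) for m in M])
R=RR(41.4,70); go(np.array([.44,-.175,.046])+R.apply([0,0,.019]),R)
E
```

```text
[(0.73, [162.0, 219.9, 183.3, 250.0]), (0.69, [205.3, 202.1, 377.4, 304.2])]
t 11.8 pos [ 0.4544 -0.1625  0.0858] rpy [179.29 -69.89  42.2 ] F [ 1.1 -0.1 -1.6] op 0.0584 J [-67.5  55.1 116.9  68.5  72.7 -82.3]
 shift [-0.146 -0.001  0.049] turn [-0.     0.001  0.003] mm 46 deg 0.3
```

View pics/c1.png

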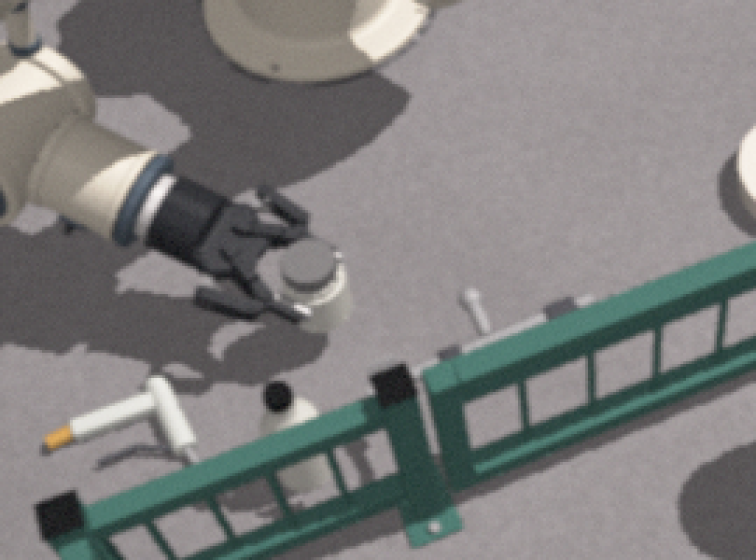

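The jar is held upright, lid up at about (310, 265) in the crop, clear of the blow gun and the bottle. I'll lower it now.

jog_arm([
  [[-0.04,0,0.014],[0,0,0]],
  [[-0.08,0,0.028],[0,0,0]],
  [[-0.11,0,0.038],[0,0,0]],
  [[-0.13,0,0.046],[0,0,0]],
  [[-0.13,0,0.046],[0,0,0]],
])

```text
t: 12.3
ee_pos: [0.454, -0.1628, 0.0423]
ee_rot: [179.8, -70.1, 41.6]
contact_force: [-0.0, 0.8, -1.0]
opening: 0.0581
```

jog_arm([
  [[-0.005,0,0.002],[0,0,0]],
  [[-0.01,0,0.004],[0,0,0]],
])

```text
t: 12.5
ee_pos: [0.4541, -0.1629, 0.0402]
ee_rot: [179.6, -70.1, 41.8]
contact_force: [-0.0, -0.1, -2.6]
opening: 0.0579
```

```bash
python3 - <<'E'
from h import *
R=RR(41.4,70); go(np.array([.44,-.175,.043])+R.apply([0,0,.019]),R)
E
```

```text
t 12.5 pos [ 0.4541 -0.1629  0.0402] rpy [179.61 -70.12  41.81] F [-0.  -0.1 -2.6] op 0.0579 J [-67.6  61.2 115.7  70.   71.2 -87. ]
 shift [-0.012 -0.001  0.002] turn [-0.    -0.001  0.002] mm 4 deg 0.2
```

jog_arm([
  [[-0.005,0,0.002],[0,0,0]],
  [[-0.008,0,0.003],[0,0,0]],
  [[-0.008,0,0.003],[0,0,0]],
])

```text
t: 12.8
ee_pos: [0.4542, -0.1629, 0.0376]
ee_rot: [179.6, -70.1, 41.8]
contact_force: [0.3, 0.0, -2.3]
opening: 0.0583
```

jog_arm([
  [[-0.005,0,0.002],[0,0,0]],
  [[-0.006,0,0.002],[0,0,0]],
])

```text
t: 13.0
ee_pos: [0.4543, -0.1628, 0.0373]
ee_rot: [179.6, -70.3, 41.8]
contact_force: [-6.2, -7.8, 22.0]
opening: 0.0587
```

Contact. Release.

jog_arm([
  [[0,0,0],[0,0,0]],
  [[0,0,0],[0,0,0]],
  [[0,0,0],[0,0,0]],
  [[0,0,0],[0,0,0]],
  [[0,0,0],[0,0,0]],
], hand=-1)

```text
t: 13.5
ee_pos: [0.4541, -0.1629, 0.0357]
ee_rot: [179.6, -70.1, 41.8]
contact_force: [0.2, 0.4, -0.4]
opening: 0.0855
```

jog_arm([
  [[0,0,-0.05],[0,0,0]],
  [[0,0,-0.12],[0,0,0]],
  [[0,0,-0.22],[0,0,0]],
  [[0,0,-0.35],[0,0,0]],
  [[0,0,-0.4],[0,0,0]],
])

```text
t: 14.0
ee_pos: [0.368, -0.2397, 0.0769]
ee_rot: [179.4, -70.0, 41.9]
contact_force: [0.4, 0.1, -0.0]
opening: 0.0852
```

```bash
python3 - <<'E'
from h import *
grab_frame('wrist');s=readout.state(); im=grab_frame('wrist'); C=cam('wrist',s); cv2.imwrite('pics/w3.png',im[:,:,::-1])
M=models.masks_of('wrist','jar'); mk=M[0]['region'];print(M[0]['p'],M[0]['bbox'])
p0=np.array([.44,-.175,0])
r=minimize(lambda p:-iou(C,mk,[p[0],p[1],0],stand=True),p0[:2],method='Nelder-Mead',options=dict(initial_simplex=p0[:2]+np.array([[0,0],[.006,0],[0,.006]])))
print(r.x,r.fun)
# knob poses and IK
q=s['joints']
for th in (-5,-19):
  for t in (0,): 
    for yaw in (th,th+180):
      print(th,yaw,ik(np.array([.615,-.077,.18]),RR(yaw,t),[-20,40,90,0,50,60 if yaw<90 else -110]))
go([.45,-.17,.3],RR(20,10))
E
```

```text
0.63 [235.6, 137.4, 323.0, 279.4]
[ 0.44307432 -0.1731635 ] -0.9486837424404126
-5 -5 (array([-1.26545598e+01,  3.07684450e+01,  8.13721619e+01,  1.61582760e-11,
        6.78593931e+01,  8.23454402e+01]), np.float64(1.2675660810345134e-11))
-5 175 (array([-1.26545598e+01,  3.07684450e+01,  8.13721619e+01,  3.61178675e-13,
        6.78593931e+01, -9.76545598e+01]), np.float64(3.0823414783205646e-13))
-19 -19 (array([-1.26545598e+01,  3.07684450e+01,  8.13721619e+01, -7.27613072e-15,
        6.78593931e+01,  9.63454402e+01]), np.float64(2.220446049250313e-15))
-19 161 (array([-1.26545598e+01,  3.07684450e+01,  8.13721619e+01,  5.54634619e-12,
        6.78593931e+01, -8.36545598e+01]), np.float64(2.6377581163995192e-12))
t 14.15 pos [ 0.3695 -0.2381  0.0765] rpy [179.46 -70.1   41.87] F [0.4 0.2 0.6] op 0.0857 J [-80.8  55.9 111.7  54.8  77.  -79.4]
 shift [0.82  0.009 0.077] turn [-0.158 -0.66   0.192] mm 247 deg 63.5
```

View pics/w3.png

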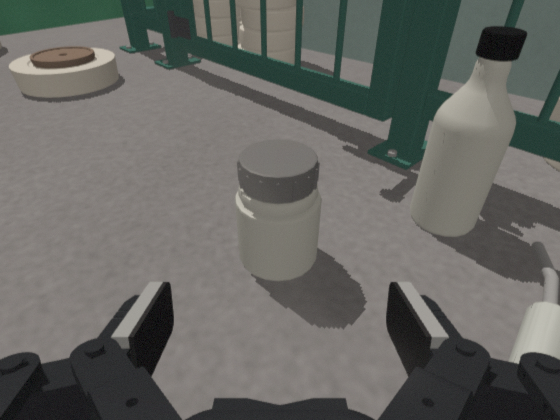

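The jar stands upright on its own at (0.443, -0.173), about 0.51 m from the hinge and so outside the gate's 0.42 m sweep. Next I move up and over to look at the knob.

```bash
python3 - <<'E'
from h import *
go([.38,-.23,.28],RR(41.8,35))
E
```

```text
t 14.15 pos [ 0.3695 -0.2381  0.0765] rpy [179.46 -70.1   41.87] F [0.4 0.2 0.6] op 0.0857 J [-80.8  55.9 111.7  54.8  77.  -79.4]
 shift [ 0.653  0.005 -0.189] turn [ 0.005 -0.39  -0.001] mm 204 deg 35.1
```

jog_arm([
  [[0.14,0,-0.05],[0,-0.08,0]],
  [[0.28,0,-0.1],[0,-0.16,0]],
  [[0.42,0,-0.14],[0,-0.24,0]],
  [[0.56,0,-0.17],[0,-0.32,0]],
  [[0.653,0.005,-0.189],[0.005,-0.39,0]],
])

```text
t: 14.65
ee_pos: [0.3779, -0.2302, 0.2514]
ee_rot: [-179.6, -40.0, 41.7]
contact_force: [0.7, -1.9, 0.1]
opening: 0.0854
```

```bash
python3 - <<'E'
from h import *
go([.595,-.09,.31],RR(-5,0))
E
```

```text
t 14.65 pos [ 0.3779 -0.2302  0.2514] rpy [-179.55  -39.99   41.66] F [ 0.7 -1.9  0.1] op 0.0854 J [-67.7  17.8 107.1  38.7  75.1 -36.6]
 shift [0.778 0.135 0.396] turn [-0.185 -0.417  0.499] mm 265 deg 60.8
```

jog_arm([
  [[0.1,0.015,0.02],[-0.025,-0.055,0.066]],
  [[0.2,0.03,0.05],[-0.05,-0.11,0.13]],
  [[0.3,0.05,0.1],[-0.074,-0.165,0.2]],
  [[0.4,0.07,0.15],[-0.1,-0.22,0.265]],
  [[0.5,0.085,0.2],[-0.12,-0.275,0.33]],
])

```text
t: 15.15
ee_pos: [0.4857, -0.1616, 0.2928]
ee_rot: [-174.5, -20.7, 18.3]
contact_force: [0.1, -1.2, -0.8]
opening: 0.0854
```

```bash
python3 - <<'E'
from h import *
go([.595,-.09,.31],RR(-5,0))
E
```

```text
t 15.15 pos [ 0.4857 -0.1616  0.2928] rpy [-174.54  -20.68   18.31] F [ 0.1 -1.2 -0.8] op 0.0854 J [-38.5  11.4  97.6  22.3  65.8  23.9]
 shift [ 0.414 -0.103  0.105] turn [-0.106 -0.214  0.267] mm 132 deg 32.3
```

jog_arm([
  [[0.1,-0.025,0.02],[-0.026,-0.055,0.067]],
  [[0.2,-0.05,0.05],[-0.05,-0.11,0.13]],
  [[0.3,-0.077,0.08],[-0.08,-0.165,0.2]],
  [[0.414,-0.103,0.105],[-0.106,-0.214,0.267]],
  [[0.414,-0.103,0.105],[-0.106,-0.214,0.267]],
])

```text
t: 15.65
ee_pos: [0.5962, -0.0882, 0.3097]
ee_rot: [180.0, -0.0, -4.9]
contact_force: [-0.3, -1.1, 0.8]
opening: 0.0853
```

```bash
python3 - <<'E'
from h import *
np.set_printoptions(precision=4,suppress=True)
grab_frame('wrist');grab_frame('wrist');s=readout.state(); im=grab_frame('wrist'); C=cam('wrist',s); cv2.imwrite('pics/w4.png',im[:,:,::-1])
for th,z in [('bolt_knob',.198),('bolt_nose',.195),('keeper_lip',.205),('gate_stile',.225),('gate_hinge',.225)]:
    q=models.spot_point('wrist',th)
    if q: print(th,q[0]['xy'],round(q[0]['p'],2),at_z(C,q[0]['xy'],z))
go([.61,-.075,.18],RR(-5,0))
E
```

```text
bolt_knob [253.5, 177.6] 0.87 [ 0.621  -0.0728  0.198 ]
bolt_nose [413.8, 141.6] 0.83 [ 0.6361 -0.1837  0.195 ]
keeper_lip [413.4, 143.0] 0.3 [ 0.6366 -0.18    0.205 ]
gate_stile [338.3, 125.3] 0.93 [ 0.6537 -0.1285  0.225 ]
t 16.05 pos [ 0.5931 -0.093   0.3103] rpy [-179.97   -0.13   -4.96] F [-0.5 -0.   0.2] op 0.0856 J [-14.6  22.5  74.2   0.1  83.1  80.3]
 shift [ 0.05  -0.064  0.434] turn [-0.    -0.001  0.   ] mm 133 deg 0.1
```

View pics/w4.png

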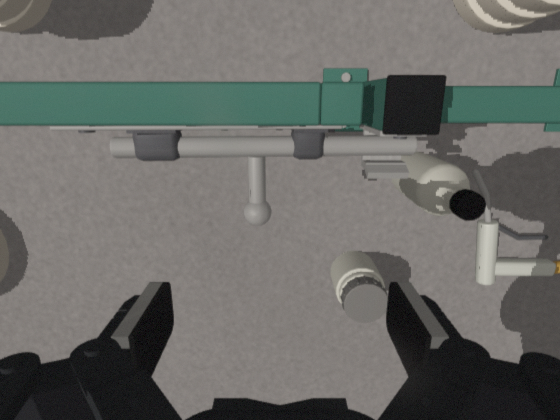

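```bash
python3 - <<'E'
from h import *
np.set_printoptions(precision=4,suppress=True)
s=readout.state(); C=cam('wrist',s)
print('ball',at_z(C,(257,212),.198),'stem',at_z(C,(258,180),.198),'rodL',at_z(C,(112,147),.2),'rodR',at_z(C,(425,146),.195))
k=(at_z(C,(257,212),.198)+.023*np.array([np.cos(np.radians(5)),-np.sin(np.radians(5)),0])); print('knob from ball',k)
im=grab_frame('top'); C2=cam('top'); q=models.spot_point('top','bolt_knob'); print(q and (q[0]['xy'],q[0]['p']))
go([k[0],k[1],.240],RR(-5,0))
E
```

```text
ball [ 0.5934 -0.0769  0.198 ] stem [ 0.6166 -0.08    0.198 ] rodL [0.648  0.0156 0.2   ] rodR [ 0.6298 -0.1965  0.195 ]
knob from ball [ 0.6163 -0.0789  0.198 ]
([182.3, 231.2], 0.72)
t 16.15 pos [ 0.5933 -0.0932  0.3106] rpy [-179.99   -0.15   -5.  ] F [ 0.2 -0.5  0.6] op 0.0853 J [-14.6  22.5  74.2   0.   83.2  80.4]
 shift [ 0.072 -0.054  0.235] turn [-0.    -0.002 -0.   ] mm 76 deg 0.1
```

jog_arm([
  [[0.035,-0.027,0.1],[0,0,0]],
  [[0.072,-0.053,0.18],[0,-0.002,0]],
  [[0.074,-0.053,0.235],[0,-0.002,0]],
  [[0.074,-0.053,0.235],[0,-0.002,0]],
  [[0.074,-0.053,0.235],[0,-0.002,0]],
], hand=0)

```text
t: 16.65
ee_pos: [0.6174, -0.0792, 0.2406]
ee_rot: [180.0, 0.0, -5.0]
contact_force: [0.5, 0.7, 1.0]
opening: 0.0425
```

```bash
python3 - <<'E'
from h import *
s=readout.state(); C=cam('wrist',s); im=grab_frame('wrist'); cv2.imwrite('pics/w5.png',im[:,:,::-1])
q=models.spot_point('wrist','bolt_knob'); print(q and (q[0]['xy'],q[0]['p'],at_z(C,q[0]['xy'],.198)))
print('proj of knob,ball',proj(C,[.6165,-.0785,.198]),proj(C,[.5936,-.0765,.198]))
go([.6165,-.0785,.179],RR(-5,0))
E
```

```text
([268.0, 244.5], 0.63, array([ 0.62007405, -0.07346572,  0.198     ]))
proj of knob,ball (np.float64(277.97247486238393), np.float64(249.90159670148944)) (np.float64(278.01658742736345), np.float64(288.10601323385606))
t 16.75 pos [ 0.6179 -0.0792  0.2413] rpy [ 1.7997e+02 -6.0000e-02 -5.0000e+00] F [0.1 0.4 0.5] op 0.0427 J [-12.8  27.6  76.7  -0.   75.7  82.2]
 shift [-0.005 -0.002  0.208] turn [ 0.    -0.001 -0.   ] mm 62 deg 0.1
```

View pics/w5.png

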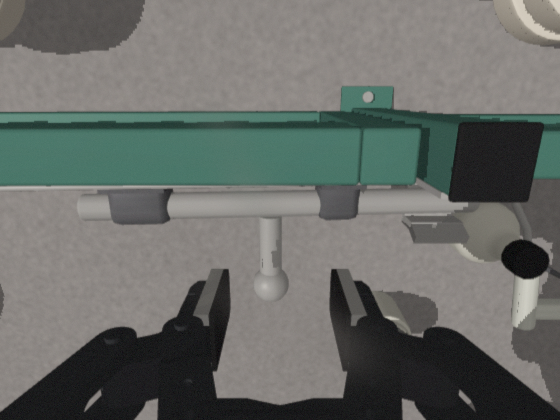

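The view shows the stem at column 270 (ball at 270, 284), while the jaw centre is at about 280, so I'll shift 4.4 mm towards +y while descending.

jog_arm([
  [[0.004,-0.015,0.0],[0,0,0]],
  [[0.004,-0.015,0.06],[0,0,0]],
  [[0.004,-0.015,0.13],[0,0,0]],
  [[0.004,-0.015,0.208],[0,0,0]],
  [[0.004,-0.015,0.208],[0,0,0]],
])

```text
t: 17.25
ee_pos: [0.6179, -0.0739, 0.1756]
ee_rot: [-180.0, 0.3, -5.0]
contact_force: [-0.1, 0.7, 0.3]
opening: 0.0425
```

jog_arm([
  [[0,0,0],[0,0,0]],
  [[0,0,0],[0,0,0]],
  [[0,0,0],[0,0,0]],
  [[0,0,0],[0,0,0]],
  [[0,0,0],[0,0,0]],
], hand=1)

```text
t: 17.75
ee_pos: [0.62, -0.0744, 0.1792]
ee_rot: [180.0, -0.1, -5.0]
contact_force: [0.2, 1.9, 8.7]
opening: 0.0098
```

Gripped on the stem. Now I lift the bolt 16 mm.

jog_arm([
  [[0,0,-0.013],[0,0,0]],
  [[0,0,-0.027],[0,0,0]],
  [[0,0,-0.04],[0,0,0]],
  [[0,0,-0.054],[0,0,0]],
  [[0,0,-0.054],[0,0,0]],
])

```text
t: 18.25
ee_pos: [0.6195, -0.0743, 0.1945]
ee_rot: [180.0, -0.0, -5.0]
contact_force: [3.4, 1.4, -4.9]
opening: 0.0103
```

```bash
cat >> h.py <<'E'
H=np.array([.688,.289,0])
def arc(P0,R0,ths):
    "tool-frame rows relative to the pose P0,R0"
    for th in ths:
        Z=Ro.from_rotvec([0,0,-th]); p=H+Z.apply(P0-H); p[2]=P0[2]
        print(th,np.round(R0.inv().apply(p-P0)/.3,3),np.round(np.degrees((R0.inv()*Z*R0).as_rotvec())/90,3))
E
python3 - <<'E'
from h import *
np.set_printoptions(precision=3,suppress=True)
s=readout.state(); go(s['ee_pos'],RR(-5,0))
arc(s['ee_pos'],Ro.from_euler('xyz',s['ee_rot'],degrees=True),[.02,.04,.06,.08,.1])
grab_frame('top'); im=grab_frame('wrist'); cv2.imwrite('pics/w6.png',im[:,:,::-1])
for n in ('bolt_nose','keeper_lip'):
  for c in ('wrist','top'):
    q=models.spot_point(c,n); print(n,c,[(x['xy'],x['p']) for x in q[:1]])
E
```

```text
t 18.25 pos [ 0.62  -0.074  0.195] rpy [179.99  -0.01  -4.98] F [ 3.4  1.4 -4.9] op 0.0103 J [-12.3  30.2  79.8  -0.   69.9  82.7]
 shift [0. 0. 0.] turn [ 0. -0.  0.] mm 0 deg 0.0
0.02 [-0.025 -0.003 -0.   ] [-0.    -0.     0.013]
0.04 [-0.049 -0.006 -0.   ] [-0.    -0.     0.025]
0.06 [-0.073 -0.01  -0.   ] [-0.    -0.     0.038]
0.08 [-0.098 -0.014 -0.   ] [-0.    -0.     0.051]
0.1 [-0.122 -0.018 -0.   ] [-0.    -0.     0.064]
bolt_nose wrist []
bolt_nose top []
keeper_lip wrist [([497.9, 285.9], 0.85)]
keeper_lip top []
```

View pics/w6.png

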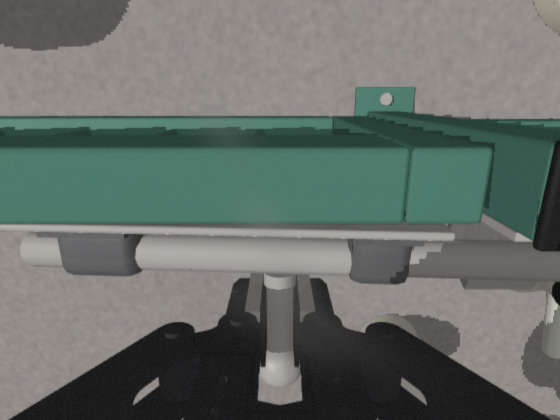

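The stem sits between the pads at (280, 300), and the rod rises to the right over the keeper at (498, 286). The lift load is about 5 N. Now the pull along the gate's arc.

jog_arm([
  [[-0.025,-0.003,0],[0,0,0.013]],
  [[-0.049,-0.006,0],[0,0,0.025]],
  [[-0.073,-0.01,0],[0,0,0.038]],
  [[-0.098,-0.014,0],[0,0,0.051]],
  [[-0.122,-0.018,0],[0,0,0.064]],
])

```text
t: 19.05
ee_pos: [0.5826, -0.0653, 0.1938]
ee_rot: [-180.0, 0.0, -10.8]
contact_force: [5.7, 7.5, -6.0]
opening: 0.0098
```

```bash
python3 - <<'E'
from h import *
np.set_printoptions(precision=3,suppress=True)
s=readout.state(); go(s['ee_pos'],RR(-5,0)); print(s['ft_torque'])
P0=np.array([.6195,-.0743,s['ee_pos'][2]]); R0=RR(-5,0)
for th in (.1,.15,.2,.24): Z=Ro.from_rotvec([0,0,-th]); go(np.r_[(H+Z.apply(P0-H))[:2],.195],Z*R0)
E
```

```text
t 19.05 pos [ 0.583 -0.065  0.194] rpy [-179.98    0.04  -10.83] F [ 5.7  7.5 -6. ] op 0.0098 J [-12.2  27.4  85.4   0.   67.3  88.6]
 shift [0. 0. 0.] turn [-0.     0.    -0.065] mm 0 deg 5.8
[ 1.033 -0.845  0.021]
t 19.05 pos [ 0.583 -0.065  0.194] rpy [-179.98    0.04  -10.83] F [ 5.7  7.5 -6. ] op 0.0098 J [-12.2  27.4  85.4   0.   67.3  88.6]
 shift [ 0.003  0.001 -0.004] turn [-0.     0.    -0.001] mm 2 deg 0.1
t 19.05 pos [ 0.583 -0.065  0.194] rpy [-179.98    0.04  -10.83] F [ 5.7  7.5 -6. ] op 0.0098 J [-12.2  27.4  85.4   0.   67.3  88.6]
 shift [-0.058 -0.007 -0.004] turn [-0.     0.     0.031] mm 18 deg 2.8
t 19.05 pos [ 0.583 -0.065  0.194] rpy [-179.98    0.04  -10.83] F [ 5.7  7.5 -6. ] op 0.0098 J [-12.2  27.4  85.4   0.   67.3  88.6]
 shift [-0.119 -0.018 -0.004] turn [-0.     0.     0.063] mm 36 deg 5.6
t 19.05 pos [ 0.583 -0.065  0.194] rpy [-179.98    0.04  -10.83] F [ 5.7  7.5 -6. ] op 0.0098 J [-12.2  27.4  85.4   0.   67.3  88.6]
 shift [-0.167 -0.028 -0.004] turn [-0.     0.     0.088] mm 51 deg 7.9
```

Pull force is about 6 N with no jam, so the gate is following. I'll continue to 0.24 rad.

jog_arm([
  [[-0.033,-0.009,0],[0,0,0.017]],
  [[-0.067,-0.014,0],[0,0,0.035]],
  [[-0.1,-0.021,0],[0,0,0.053]],
  [[-0.134,-0.028,0],[0,0,0.07]],
  [[-0.167,-0.034,0],[0,0,0.088]],
])

```text
t: 19.55
ee_pos: [0.535, -0.047, 0.1939]
ee_rot: [179.9, 0.0, -18.8]
contact_force: [4.0, -0.2, -5.2]
opening: 0.0101
```

jog_arm([
  [[0,0,0],[0,0,0]],
  [[0,0,0],[0,0,0]],
  [[0,0,0],[0,0,0]],
])

```text
t: 19.85
ee_pos: [0.5359, -0.0473, 0.194]
ee_rot: [179.9, 0.0, -18.6]
contact_force: [1.6, -6.6, -3.9]
opening: 0.0098
```

```bash
python3 - <<'E'
from h import *
np.set_printoptions(precision=4,suppress=True)
s=readout.state(); P0=np.array([.6195,-.0743,.195]);Z=Ro.from_rotvec([0,0,-.24]); go(np.r_[(H+Z.apply(P0-H))[:2],.195],Z*RR(-5,0))
print('gate angle from tcp', .24 and np.arctan2(P0[1]-H[1],P0[0]-H[0])-np.arctan2(s['ee_pos'][1]-H[1],s['ee_pos'][0]-H[0]))
for n in ('scene','top','wrist'): cv2.imwrite(f'pics/d_{n}.png',grab_frame(n)[:,:,::-1])
for th,z in [('gate_stile',.225),('gate_hinge',.225),('jar',0),('bottle',0),('blow_gun',0),('mould',0)]:
    for n in ['top','scene','wrist']:
        q=models.spot_point(n,th)
        if q: print(th,n,q[0]['xy'],round(q[0]['p'],2),at_z(cam(n),q[0]['xy'],z))
a=cv2.imread('pics/d_scene.png')[130:330,60:430]; a=cv2.resize(a,None,fx=2.1,fy=2.1,interpolation=3); cv2.imwrite('pics/d1.png',a)
b=cv2.imread('pics/d_top.png')[120:300,130:470];b=cv2.resize(b,None,fx=2.3,fy=2.3,interpolation=3);cv2.imwrite('pics/d2.png',b)
E
```

```text
t 19.85 pos [ 0.5359 -0.0473  0.194 ] rpy [179.9    0.01 -18.62] F [ 1.6 -6.6 -3.9] op 0.0098 J [-11.3  23.7  92.1  -0.1  64.2  97.3]
 shift [-0.002  0.002 -0.003] turn [0.001 0.    0.001] mm 1 deg 0.2
gate angle from tcp 0.2382463496399867
gate_stile scene [199.3, 225.1] 0.97 [ 0.5488 -0.1221  0.225 ]
gate_stile wrist [438.5, 225.1] 0.7 [ 0.5569 -0.1075  0.225 ]
gate_hinge top [188.4, 155.1] 0.79 [0.6842 0.2915 0.225 ]
gate_hinge scene [373.9, 198.8] 0.67 [0.6895 0.2855 0.225 ]
gate_hinge wrist [490.3, 73.8] 0.58 [ 0.5964 -0.1299  0.225 ]
jar top [364.7, 254.1] 0.69 [ 0.4423 -0.1729  0.    ]
jar scene [178.7, 249.1] 0.87 [ 0.4442 -0.1705  0.    ]
bottle scene [169.1, 296.4] 0.71 [ 0.567  -0.2501  0.    ]
bottle wrist [492.3, 76.3] 0.8 [ 0.5673 -0.2491  0.    ]
blow_gun top [426.2, 249.4] 0.9 [ 0.4568 -0.3507  0.    ]
blow_gun scene [121.8, 282.2] 0.66 [ 0.4649 -0.3457  0.    ]
blow_gun wrist [443.3, 225.5] 0.52 [ 0.4475 -0.1839  0.    ]
mould top [180.1, 229.9] 0.81 [0.5097 0.3645 0.    ]
mould scene [347.8, 195.8] 0.73 [0.5229 0.3519 0.    ]
```

View pics/d1.png

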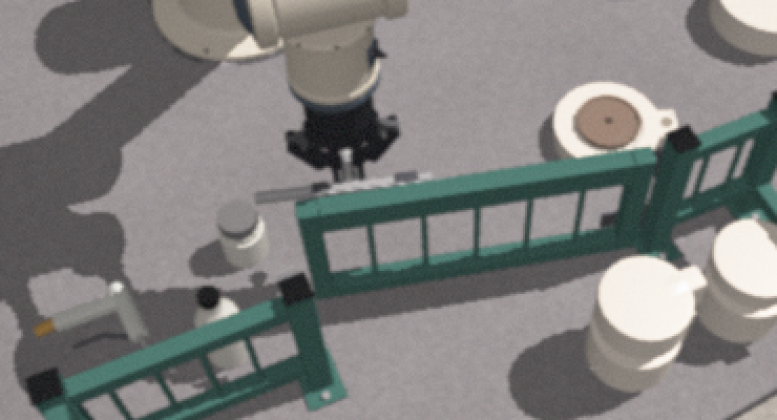

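View pics/d2.png

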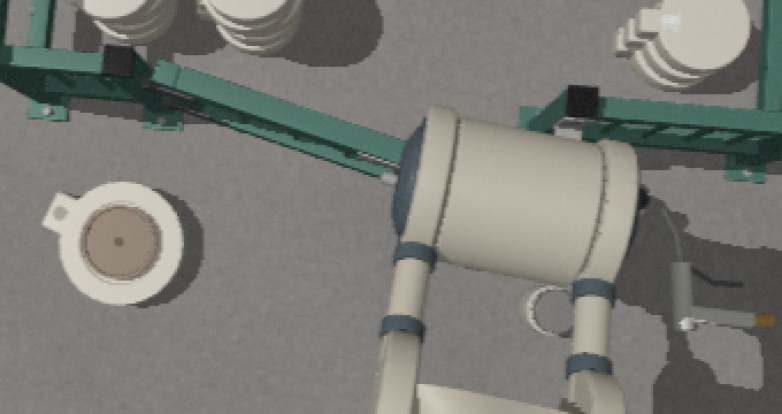

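The gate stands ajar with the knob in the jaws. The jar is upright at about (240, 235) in the scene crop, clear of the stile, and the bystanders have not moved. The TCP arc gives 0.238 rad, about 100 mm, so I'm handing in.

```bash
python3 -c "
from h import *
s=readout.state(); print(s['t'],s['ee_pos'],s['opening'],s['contact_force']); print(job_done())"
```

```text
20.9 [ 0.53604059 -0.04738463  0.19391425] 0.009821530904277575 [ 0.2939406  -6.66163684 -3.88068399]
the job is handed in; nothing more can be done
None
```

The jar is upright and released, and the arm is still gripping the bolt knob with the gate held about 10 cm ajar. I handed the job in at about 21 s of the 59 s allowed; it reported no verdict.

- **Jar:** I picked it up, laid it clear of the gate, gripped it again so it could be turned upright, and set it down at about (0.443, -0.173). It is 0.51 m from the hinge, and the gate reaches 0.42 m. The last pictures show it still upright.
- **Bolt and gate:** I lifted the knob about 16 mm to carry the bolt over the keeper, then pulled along the hinge arc. Forces on the tool stayed under about 10 N while pulling.
- **How far ajar:** The arm's position gives 0.238 rad, about 100 mm. The wrist camera gave 99 mm. The scene camera gave about 110 mm, but its gate points were the noisier ones.
- **Not confirmed:** A sideways push of about 6.6 N remained on the knob at the end. I did not see the bolt's nose clear the keeper directly; I infer it because the gate opened without jamming.
- **Bystanders:** The mould with its disc, the blow gun and the bottle look unmoved in the last pictures. One low-confidence wrist detection put the blow gun where the jar stands. The other two cameras disagree with it.

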